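# Zero the balance and hold the vial ready over its pan

### The arm

A 7-joint arm with a two-finger parallel gripper is mounted at the origin on a cart in front of the work surface, level with it; the furniture and walls round the work are solid. World frame = base frame: x ahead of the robot, y to its left, z up, the work surface at z = 0. Lengths are in mm, angles in rad, forces in N, time in s.
With the tool pointing down it reaches from about 400 to 850 mm from the base axis. Payload 4.5 kg.
Tool frame: the origin (TCP) lies on the centre line of the jaws, within the pads' length; the fingertips stand 17 mm ahead of it and the grasp point (between the pads) lies 2 mm behind it; z points along the fingers, y is the line along which they close (so a half turn about z gives the same grasp; the last joint's range is limited). The gripper opens to 88 mm and grips with 3 to 60 N. Pads are 18 mm wide; open, the fingers measure 123 mm over their backs; the gripper's body (75 mm by 187 mm) begins 45 mm behind the grasp point.
Start: joints at [-1.123, 0.689, -0.195, 1.565, 0.157, 0.902, -0.215], TCP at [251.291, 572.28, 255.743] pointing down, gripper open.
Joint ranges: [-3.01, 3.01], [-0.46, 2.08], [-1.47, 1.51], [0.13, 2.56], [-1, 4.14], [0.04, 2.09], [-2.66, 2.66]. Speed limits (rad/s): [2.57, 2.57, 3.14, 3.14, 3.14, 3.14, 3.14].

### API

Orientations are given as a unit quaternion [w, x, y, z].
In Python, from rig import manip gives the robot as it stands.
- The arm moves only by the tool jog_arm, never from a script. Its argument "series" is a list of rows, each a list of 3 entries, a list of its own where there are three numbers: the shift along the tool's x, y, z in cm, then the turn, a rotation vector about the tool's x, y, z in rad, then the finger opening in cm, from 0 to 8.81. In form: [[[x, y, z], [wx, wy, wz], jaw], ...]. A call has 1 to 5 rows; each row shifts and turns the commanded pose from where the row before left it, along the tool's axes as they then stand; what a row does not reach is not made up. A row lasts 1/10 s, in which the tool goes at most 50 mm and 8.59 degrees, less where a joint would pass 70% of its speed; a pose out of reach is approached as far as the arm can. A call with a gripper value outside its range is refused whole. The fingers move at their own pace and stop on an object; "grip_force" is the grip in N (left out, the last holds). Time passes only in rows, so rows that do not move let the fingers close. It gives the time, the measured TCP pose, the force, the opening and the grip force at its end, in the units of the state.
- manip.get_state(): the state, without advancing time (a new reading comes with each control period).
- manip.snapshot(name): name is "scene" or "top" or "wrist"; returns a dict with "frame" (400x640x3 uint8, red, green, blue), "camera_matrix" (3x3 intrinsics, pixels), "k1" (the pictures are not rectified: a ray, as slopes to the right and down, at radius r is drawn at 1 + k1 r^2 times it, then the intrinsics apply), "R" (3x3) and "t" (3): a world point X has camera coordinates R X + t. Camera axes: x right, y down, z forward; pixel columns grow to the right and rows downward; lengths in mm; the calibration is good to about 2 mm. A picture is of the moment at which its call begins. There is no depth.
- manip.hand_in(): hands the job in; it is judged then, once.
The state is a dict: "t": time; "joint_positions": joint angles; "dq": joint speeds; "joint_torque": joint torques, N m; "tcp_pos": TCP position; "tool_rot": TCP orientation; "contact_force": force on the tool from outside, world axes, zero at the start; "ft_torque": the same for the moment, N m; "width": finger opening in mm; "grasp_force": force on a finger pad.
Only numpy, scipy, OpenCV 4.12 (cv2) and the standard library are available. Lean on these libraries where they do the work, as an engineer would, in place of code of your own. Each camera call takes 0.05 s, during which the arm holds its last target. There are 200 camera calls.

### The job

Get ready to weigh the small brown vial: first press the balance's tare button (the second of the four keys from the left, seen from its front) with the pan empty, then pick up the vial that stands on the left of the test-tube rack, carry it over the top of the rack and its tubes, and bring it upright over the middle of the balance pan. Stop about a centimetre above the pan so that the balance can settle on zero: from first to last the vial must not touch the balance. Finish like that, still holding the vial still; do not put it down, and leave the rack and the other things where they stand.

Things in the scene. Friction and masses are not known exactly. Their poses are not given: they have to be found in the camera images.
- vial: the small brown glass vial with a black screw cap, round, 27 mm in diameter and 58 mm tall, about 60 g, standing upright by itself on the bench to the left of the test-tube rack. Origin: centre of its underside; z up its axis
- tube_rack: clear test-tube rack holding five stoppered test tubes (the tubes are fixed in it), loose on the bench between the vial and the balance. 56 mm (x) by 176 mm (y, its long side, which runs roughly away from the robot), 82 mm tall; with the tubes it is 157 mm tall. Origin: centre of its underside
- balance_back: the laboratory balance on the bench to the right of the rack, fixed to the bench; 218 mm (x) by 168 mm (y), its housing 75 mm tall, pan on top. Origin: centre of its underside; its -x side is the front with the sloping key panel and faces roughly towards the robot, z up
- pan_centre (a point): the middle of the top face of the balance's flat pan (about 120 by 130 mm), 78 mm above the bench
- tare_top (a point): the middle of the outer face of the tare button, 46 mm above the bench on the sloping front panel of the balance. The face is 9 mm (up the slope) by 23 mm (along the panel, the balance's y) and leans 27 degrees towards the front; it sits 16 mm left of the panel's middle as seen from the front, second from the left in the row of four keys; the other three are fixed
- balance_back_tare (a joint): travel of the tare button into the panel, m: 0 out, 0.0015 fully in (counts as pressed beyond 0.001). It goes in at under 2 N, square to the sloping face or straight down, and stays in
- tall_bottle: tall plain white sample bottle, 70 mm across, 240 mm tall, standing behind the rack; leave alone. Origin: centre of its underside
- short_bottle: shorter white sample bottle with a label, 58 mm across, 174 mm tall, standing behind the rack; leave alone. Origin: centre of its underside
- timer: flat white bench timer, 60 by 64 mm, 19 mm tall, to the right of the balance; leave alone. Origin: centre of its underside
Not all that is in view belongs to the job. What is shaped like the vial but orange is not meant.

How it is judged (in metres and radians):
On the way, in this order (a step that is already met when the one before it is completed fails the run):
1. the tare button is pressed in (value of joint balance_back_tare above 0.001 m), for 0.1 s.
2. the vial is carried above the rack, clear of the tubes (z of vial in the frame of tube_rack above 0.158 m and x of vial in the frame of tube_rack between -0.05 and 0.05 m and y of vial in the frame of tube_rack between -0.11 and 0.11 m), for 0.05 s.
At the end, for the whole second after the job is handed in: The gripper holds the vial at rest, upright within 8 degrees, its underside 3 to 20 mm above the pan, its axis within 15 mm of the pan's middle; vial and robot do not touch the balance; the tare button is in by over 1 mm; rack, bottles and timer within 15 mm of their places (value of joint balance_back_tare above 0.001 m and horizontal distance between vial and pan_centre below 0.015 m and z of vial in the frame of pan_centre between 0.003 and 0.02 m and angle between vial's own z axis and vertical below 0.14 rad and linear speed of vial below 0.02 m/s and contact force between the fingers and vial above 1 N and contact force between the arm and balance_back below 0.3 N); the arm keeps its last pose, push and grip.
It fails at once if the vial touches the balance (contact force between vial and balance_back above 0.2 N).
It fails at once if the balance is pushed hard (over 40 N) (contact force between the arm and balance_back above 40 N).
It fails at once if the rack is moved more than 15 mm or tipped (distance of tube_rack from where it was at the start of the episode above 0.015 m or angle between tube_rack's own z axis and vertical above 0.15 rad).
It fails at once if a bystander is moved more than 15 mm or tipped (distance of any of tall_bottle, short_bottle, timer from where it was at the start of the episode above 0.015 m or angle between any of tall_bottle, short_bottle's own z axis and vertical above 0.3 rad).
It also fails if it takes over 58 s, if anything falls off the work surface, if the arm or the gripper's body presses on something with over 40 N, if the wrist force passes 120 N, or if a joint passes its speed limit or range.

## Working session

There is one attempt and no reset: what is moved stays moved. The work goes in short steps, Python scripts to look and compute and a tool call to move; the robot and the scene stay as the last step left them, time stands still between calls to the robot, and variables do not carry over. Pictures are saved under pics/ and viewed, at most 10 in all, crops included, and the job is handed in when it is done.

Besides the shell and the picture viewer there is one more tool, called after ">>>" as name([rows], argument=value, ...), one row to a line, values as JSON. jog_arm: Moves the arm, as the interface text tells. Its arguments: {"type":"object","properties":{"series":{"type":"array","items":{"type":"array"}},"grip_force":{"type":"number"}},"required":["series"]}

```bash
mkdir -p pics; ls
cat > h.py <<'E'
import numpy as np, cv2, pickle
from rig import manip
def snap(n,f=None):
    s=manip.snapshot(n)
    if f: cv2.imwrite(f'pics/{f}.png',cv2.cvtColor(np.asarray(s['frame']),cv2.COLOR_RGB2BGR)); pickle.dump(s,open(f'pics/{f}.pkl','wb'))
    return s
def load(f): return pickle.load(open(f'pics/{f}.pkl','rb'))
def ray(s,u,v):
    K=np.array(s['camera_matrix']);R=np.array(s['R']);t=np.array(s['t'])
    d=cv2.undistortPoints(np.array([[[u,v]]],float),K,np.array([s['k1'],0,0,0.]))[0,0]
    return -R.T@t, R.T@np.array([d[0],d[1],1])
def onz(s,u,v,z):
    c,d=ray(s,u,v); return c+d*(z-c[2])/d[2]
def tri(*o):
    A=np.zeros((3,3));b=np.zeros(3);L=[ray(*x) for x in o]
    for c,d in L:
        d=d/np.linalg.norm(d);P=np.eye(3)-np.outer(d,d);A+=P;b+=P@c
    X=np.linalg.solve(A,b)
    return X,[np.linalg.norm(np.cross(X-c,d/np.linalg.norm(d))) for c,d in L]
def proj(s,X):
    r,_=cv2.Rodrigues(np.array(s['R'],float))
    return cv2.projectPoints(np.array([X],float),r,np.array(s['t'],float),np.array(s['camera_matrix'],float),np.array([s['k1'],0,0,0.]))[0][0,0]
E
python3 - <<'E'
from h import *
for n in('scene','top'): 
    s=snap(n,n+'0'); print(n,s['k1'],s['camera_matrix'],-np.array(s['R']).T@s['t'])
print(manip.get_state())
E
```

```text
pics
scene -0.15119998763838413 [[487.88038375   0.         321.47654867]
 [  0.         487.88038375 199.84124375]
 [  0.           0.           1.        ]] [-349.65468809 -664.57049672  720.50854348]
top -0.06004198085048972 [[362.22343881   0.         315.04613062]
 [  0.         362.22343881 198.47334342]
 [  0.           0.           1.        ]] [ 564.02819137  -16.80871692 1056.81730482]
{'t': 0.1, 'joint_positions': array([-1.12319462,  0.68987719, -0.19451465,  1.56619368,  0.15732494,
        0.90249887, -0.21510373]), 'dq': array([ 7.26305884e-04, -7.37273016e-04,  1.01245543e-03,  9.22753430e-04,
       -3.47127871e-05, -1.26390129e-03, -1.04055143e-03]), 'joint_torque': array([-3.20415209e-03, -5.28507936e+01, -1.27154253e+00, -1.53835541e+01,
       -5.26426511e-02,  1.98696944e-03,  2.03965561e-05]), 'tcp_pos': array([251.14679576, 571.75897053, 255.01673435]), 'tool_rot': array([-9.41843650e-05,  2.05389536e-01,  9.78679984e-01, -7.86671250e-04]), 'contact_force': array([0.05332441, 0.19714677, 0.42683784]), 'ft_torque': array([-0.02034738, -0.00024006, -0.01538192]), 'grasp_force': 0.0, 'width': 88.52912265580223}
```

View pics/scene0.png

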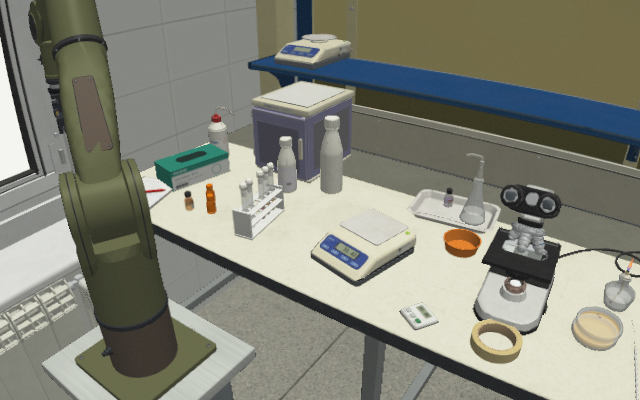

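View pics/top0.png

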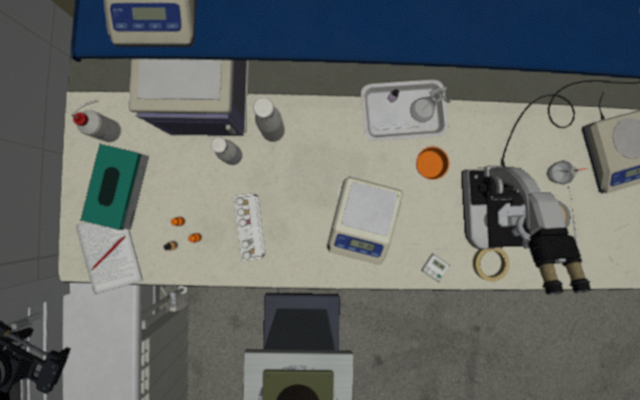

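The scene view shows, left of the rack, the brown black-capped vial (scene (189,201), top (170,245)) and orange look-alikes (scene (211,198), top (178,221) and (195,238)). The brown one fits. The balance is at scene (363,245) and top (366,218). I'll confirm in enlarged crops.

Run:
```python
from h import *
a=cv2.imread('pics/scene0.png');b=cv2.imread('pics/top0.png')
c=lambda i,x,y,w,h:cv2.resize(i[y:y+h,x:x+w],(400,300),interpolation=cv2.INTER_CUBIC)
m=np.vstack([np.hstack([c(a,170,170,80,60),c(b,150,195,80,60)]),np.hstack([c(a,308,205,112,84),c(b,310,172,112,84)])])
cv2.imwrite('pics/m.png',m)
for f in('scene0','top0'):
    s=load(f);print(f,onz(s,*((189,209) if f[0]=='s' else (170,245)),0 if f[0]=='s' else 55))
    hsv=cv2.cvtColor(cv2.imread(f'pics/{f}.png'),cv2.COLOR_BGR2HSV)
    mk=cv2.inRange(hsv,(105,110,60),(130,255,220))
    n,l,st,ce=cv2.connectedComponentsWithStats(mk)
    print([(st[i].tolist(),ce[i].round(1)) for i in range(1,n) if 100<st[i][4]<3000])
```

```text
scene0 [451.76905249 369.16065363   0.        ]
[([320, 235, 47, 34, 379], array([343.1, 251.7]))]
top0 [462.51613013 359.88455209  55.        ]
[([111, 4, 69, 27, 1207], array([145. ,  17.4])), ([611, 170, 29, 15, 181], array([621. , 177.3])), ([335, 235, 47, 21, 288], array([355.9, 245. ]))]
```

View pics/m.png

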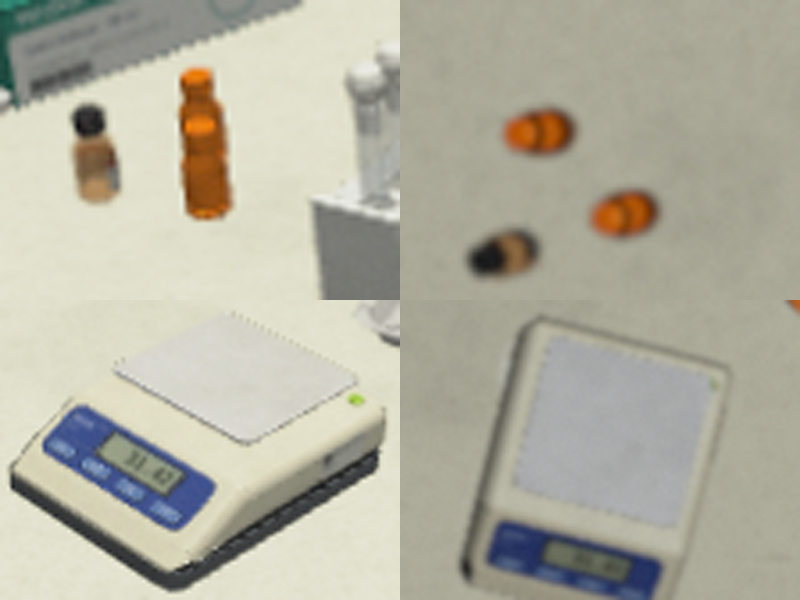

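The crops confirm the brown vial (scene cap (188,194), top cap (167,247)) with two orange ones right and behind; the balance keys: tare at scene (335,252), top (352,249.6). Now triangulating.

Run:
```python
from h import *
S=load('scene0');T=load('top0')
np.set_printoptions(precision=1,suppress=True)
print('cap',tri((S,188,194.2),(T,167.4,247)))
print('base',tri((S,190,208.5),(T,174,245)))
ps=[(232,12),(358,82),(248,142),(113,68)];pt=[(148,37),(305,78),(275,225),(113,190)]
ps=[(308+x/3.571,205+y/3.571) for x,y in ps];pt=[(310+x/3.571,172+y/3.571) for x,y in pt]
print('scene@78',*[onz(S,*p,78) for p in ps]);print('top@78',*[onz(T,*p,78) for p in pt])
print('mean',np.mean([onz(S,*p,78) for p in ps],0),np.mean([onz(T,*p,78) for p in pt],0))
print('tare',tri((S,334.9,251.8),(T,352,249.6)),onz(S,334.9,251.8,46),onz(T,352,249.6,46))
# orange blobs, rack
for s,f in((S,'scene0'),(T,'top0')):
    hsv=cv2.cvtColor(cv2.imread(f'pics/{f}.png'),cv2.COLOR_BGR2HSV)
    n,l,st,ce=cv2.connectedComponentsWithStats(cv2.inRange(hsv,(5,180,120),(18,255,255)))
    print([(st[i].tolist(),onz(s,*ce[i],28)) for i in range(1,n) if st[i][4]>20])
print('rack top@82', *[onz(T,*p,82) for p in((236,195),(256,194),(264,257),(243,261))])
print('bottles', onz(T,232,162,0),onz(T,276,135,0))
```

```text
cap (array([456.3, 369.4,  48.2]), [np.float64(0.25550455389664717), np.float64(0.25550455389675036)])
base (array([456.8, 369.6,  -0.9]), [np.float64(0.5704570652834053), np.float64(0.5704570652833681)])
scene@78 [ 643.3 -144.2   78. ] [ 607.6 -264.2   78. ] [ 500.2 -236.5   78. ] [ 527.9 -113.8   78. ]
top@78 [ 644.7 -135.5   78. ] [ 616.1 -256.4   78. ] [ 503.8 -234.9   78. ] [ 528.  -110.9   78. ]
mean [ 569.8 -189.7   78. ] [ 573.2 -184.4   78. ]
tare (array([ 459.5, -144.5,   45.4]), [np.float64(0.22874953643469292), np.float64(0.2287495364347782)]) [ 459.  -145.1   46. ] [ 459.4 -144.3   46. ]
[([206, 184, 9, 30, 198], array([497.9, 322.1,  28. ])), ([444, 229, 37, 21, 569], array([ 709.7, -371.2,   28. ]))]
[([417, 151, 26, 27, 555], array([ 708.1, -367.1,   28. ])), ([172, 218, 11, 7, 62], array([528.1, 351.6,  28. ])), ([189, 234, 11, 7, 62], array([483.1, 301.2,  28. ]))]
rack top@82 [603.5 175.3  82. ] [607.3 121.6  82. ] [439.  96.  82.] [427.1 152.   82. ]
bottles [703.2 206.1   0. ] [785.7  79.4   0. ]
```

```bash
cat >> h.py <<'E'
from scipy.spatial.transform import Rotation as Ro
B=np.radians(-13.2); bx=np.array([np.cos(B),np.sin(B),0])
def down(a,tilt=0): # tool y at heading a deg, tilted outward (tool z towards heading) by tilt deg
    h=np.array([np.cos(np.radians(a)),np.sin(np.radians(a)),0]);ez=np.array([0,0,1.]);t=np.radians(tilt)
    z=-np.cos(t)*ez+np.sin(t)*h; y=np.cos(t)*h+np.sin(t)*ez
    return Ro.from_matrix(np.column_stack([np.cross(y,z),y,z]))
def cur():
    s=manip.get_state();q=s['tool_rot'];return np.array(s['tcp_pos']),Ro.from_quat([q[1],q[2],q[3],q[0]]),s
def plan(p,R,gp,gR,N):
    w=(R.inv()*gR).as_rotvec()/N; w=w.round(4)
    M=sum((R*Ro.from_rotvec(w*k)).as_matrix() for k in range(N))
    d=(np.linalg.solve(M,gp-p)/10).round(3)
    path=[p]
    for k in range(N): path.append(path[-1]+(R*Ro.from_rotvec(w*k)).apply(d*10))
    print(N,'rows d(cm)',d.tolist(),'w',w.tolist(),'|d|',np.linalg.norm(d),'deg',np.degrees(np.linalg.norm(w)))
    print('mid',path[N//2].round(0),'end',path[-1].round(1),'tilt/rot err',np.degrees(((R*Ro.from_rotvec(w*N)).inv()*gR).magnitude()).round(2))
    return path[-1],R*Ro.from_rotvec(w*N)
E
python3 - <<'E'
from h import *
p,R,s=cur()
p,R=plan(p,R,np.array([430,-137,255.]),down(-13.2),20)
n=-np.sin(np.radians(27))*bx+np.cos(np.radians(27))*np.array([0,0,1])
plan(p,R,np.array([459.3,-144.6,46])+57*n,down(-13.2,27),5)
E
```

```text
20 rows d(cm) [-3.841, -0.983, -0.0] w [-0.0001, 0.0001, 0.0694] |d| 3.9647912933722 deg 3.9763353540753528
mid [469. 250. 255.] end [ 430. -137.  255.] tilt/rot err 0.07
5 rows d(cm) [-0.016, -0.512, 3.152] w [-0.0942, -0.0002, -0.0002] |d| 3.1933530966681403 deg 5.397286759495572
mid [ 423. -136.  192.] end [ 434.1 -138.7   96.8] tilt/rot err 0.02
```

>>> jog_arm([
  [[-3.84,-0.98,0],[0,0,0.0694],0],
  [[-3.84,-0.98,0],[0,0,0.0694],0],
  [[-3.84,-0.98,0],[0,0,0.0694],0],
  [[-3.84,-0.98,0],[0,0,0.0694],0],
  [[-3.84,-0.98,0],[0,0,0.0694],0],
])

```text
t: 0.6
tcp_pos: [389.4, 429.1, 255.4]
tool_rot: [0.0, 0.373, 0.928, -0.0]
contact_force: [0.4, 0.2, 0.3]
width: 50.6
grasp_force: 0.0
```

>>> jog_arm([
  [[-3.84,-0.98,0],[0,0,0.0694],0],
  [[-3.84,-0.98,0],[0,0,0.0694],0],
  [[-3.84,-0.98,0],[0,0,0.0694],0],
  [[-3.84,-0.98,0],[0,0,0.0694],0],
  [[-3.84,-0.98,0],[0,0,0.0694],0],
])

```text
t: 1.1
tcp_pos: [469.5, 248.9, 255.5]
tool_rot: [0.0, 0.527, 0.85, -0.0]
contact_force: [-0.0, 0.5, 0.1]
width: 10.0
grasp_force: 0.0
```

As predicted (469,250,255). Continue.

>>> jog_arm([
  [[-3.84,-0.98,0],[0,0,0.0694],0],
  [[-3.84,-0.98,0],[0,0,0.0694],0],
  [[-3.84,-0.98,0],[0,0,0.0694],0],
  [[-3.84,-0.98,0],[0,0,0.0694],0],
  [[-3.84,-0.98,0],[0,0,0.0694],0],
])

```text
t: 1.6
tcp_pos: [483.6, 52.3, 255.5]
tool_rot: [0.0, 0.666, 0.746, 0.0]
contact_force: [0.7, -0.4, -0.1]
width: 0.2
grasp_force: 0.0
```

>>> jog_arm([
  [[-3.84,-0.98,0],[0,0,0.0694],0],
  [[-3.84,-0.98,0],[0,0,0.0694],0],
  [[-3.84,-0.98,0],[0,0,0.0694],0],
  [[-3.84,-0.98,0],[0,0,0.0694],0],
  [[-3.84,-0.98,0],[0,0,0.0694],0],
])

```text
t: 2.1
tcp_pos: [430.0, -137.5, 255.6]
tool_rot: [0.0, 0.785, 0.62, 0.0]
contact_force: [0.7, -0.7, -0.5]
width: 0.6
grasp_force: 0.0
```

>>> jog_arm([
  [[0,-0.51,3.15],[-0.0942,0,0],0],
  [[0,-0.51,3.15],[-0.0942,0,0],0],
  [[0,-0.51,3.15],[-0.0942,0,0],0],
  [[0,-0.51,3.15],[-0.0942,0,0],0],
  [[0,-0.51,3.15],[-0.0942,0,0],0],
])

```text
t: 2.6
tcp_pos: [448.1, -132.4, 192.2]
tool_rot: [0.08, 0.777, 0.619, 0.086]
contact_force: [-0.2, -0.1, -0.4]
width: 0.6
grasp_force: 0.0
```

Run:
```python
from h import *
p,R,s=cur(); print(p,R.as_matrix().round(3),s['joint_positions'].round(2),s['width'])
n=-np.sin(np.radians(27))*bx+np.cos(np.radians(27))*np.array([0,0,1])
plan(p,R,np.array([459.3,-144.6,46])+22*n,down(-13.2,27),1)
w=snap('wrist','w1'); a=snap('scene','s1')
b=lambda f:cv2.imread(f'pics/{f}.png')
cv2.imwrite('pics/m1.png',np.vstack([cv2.resize(b('w1'),(480,300)),cv2.resize(b('s1')[190:290,290:450],(480,300),interpolation=cv2.INTER_CUBIC)]))
for z in (1,): print('tip->wrist px',proj(w,p+17*R.as_matrix()[:,2]),'tare->',proj(w,[459.3,-144.6,46]))
```

```text
[ 448.08988839 -132.37025761  192.22954983] [[ 0.22   0.948  0.232]
 [ 0.975 -0.222 -0.018]
 [ 0.035  0.23  -0.973]] [ 0.19  0.56  0.03  2.3  -0.78  0.07  0.76] 0.5978431959839913
1 rows d(cm) [-1.376, -2.546, 12.369] w [-0.2395, -0.0356, -0.0038] |d| 12.703056836840492 deg 13.87481510210879
mid [ 448. -132.  192.] end [ 449.6 -142.3   65.6] tilt/rot err 0.0
tip->wrist px [325.79526408 253.02049311] tare-> [304.31817519 210.49735235]
```

View pics/m1.png

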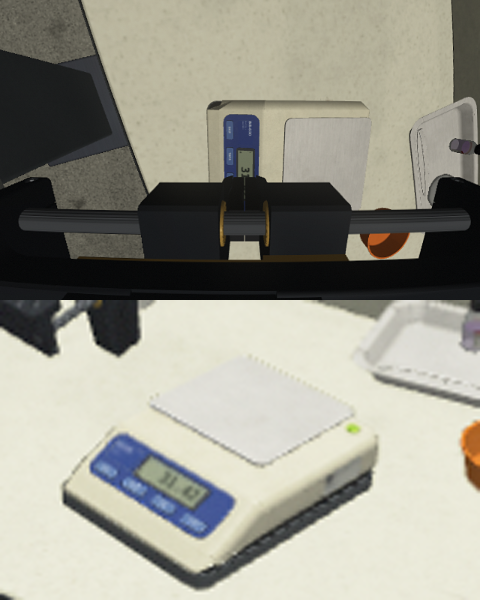

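The wrist view shows the closed fingertips about (325,245) and the balance panel turned sideways; the scene crop shows the panel untouched (tare key at about (135,485) in the lower crop). Tilting runs into the limit of joint 6 (0.07 vs 0.04), so I'll press with the tool vertical, using the fingertip's far edge. First I check the size of the tip.

Run:
```python
from h import *
w=load('w1'); im=cv2.imread('pics/w1.png')
cv2.imwrite('pics/m2.png',cv2.resize(im[210:310,270:390],(720,600),interpolation=cv2.INTER_CUBIC))
p,R,s=cur(); M=R.as_matrix(); tip=p+17*M[:,2]
for a in(-9,9):
  for b in(-17.5,17.5): print(a,b,(proj(w,tip+a*M[:,0]+b*M[:,1])-[270,210])*6)
c=-np.array(w['R']).T@w['t']; print('cam in tool',M.T@(c-p))
```

```text
-9 -17.5 [149.13512263 353.83818642]
-9 17.5 [544.20071387 354.49574115]
9 -17.5 [143.5545703  163.88939985]
9 17.5 [551.10359495 164.54859758]
cam in tool [  66.38918225   -1.00546535 -128.95097438]
```

View pics/m2.png

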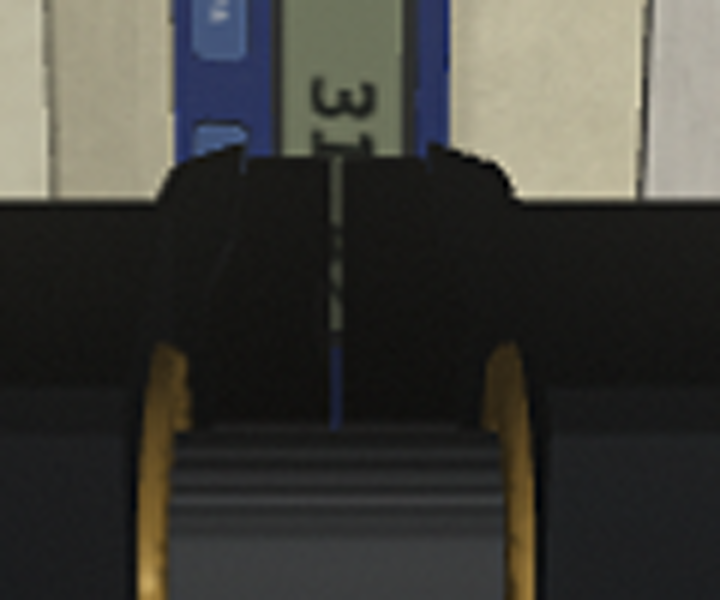

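The tip's x half-width is about 9.5 mm (edge at y≈155 in the crop). First I straighten up, then I turn 90°.

Run:
```python
from h import *
p,R,s=cur(); t=np.array([459.3,-144.6,0])-9.5*bx
p,R=plan(p,R,t+[0,0,200],down(-13.2),5)
plan(p,R,t+[0,0,150],down(76.8),15)
```

```text
5 rows d(cm) [-0.179, 0.084, -0.145] w [0.0466, -0.0071, 0.0005] |d| 0.24519787927304754 deg 2.7009475979965063
mid [ 449. -137.  196.] end [ 450.  -142.4  200. ] tilt/rot err 0.01
15 rows d(cm) [-0.0, 0.0, 0.333] w [-0.0, -0.0, -0.1047] |d| 0.333 deg 5.998868115019719
mid [ 450. -142.  177.] end [ 450.  -142.4  150.1] tilt/rot err 0.02
```

>>> jog_arm([
  [[-0.18,0.08,-0.15],[0.0466,-0.0071,0],0],
  [[-0.18,0.08,-0.15],[0.0466,-0.0071,0],0],
  [[-0.18,0.08,-0.15],[0.0466,-0.0071,0],0],
  [[-0.18,0.08,-0.15],[0.0466,-0.0071,0],0],
  [[-0.18,0.08,-0.15],[0.0466,-0.0071,0],0],
])

```text
t: 3.2
tcp_pos: [448.4, -142.6, 200.9]
tool_rot: [-0.001, 0.782, 0.623, -0.003]
contact_force: [0.1, -1.1, -1.4]
width: 0.6
grasp_force: 0.0
```

>>> jog_arm([
  [[0,0,0.33],[0,0,-0.1047],0],
  [[0,0,0.33],[0,0,-0.1047],0],
  [[0,0,0.33],[0,0,-0.1047],0],
  [[0,0,0.33],[0,0,-0.1047],0],
  [[0,0,0.33],[0,0,-0.1047],0],
])

```text
t: 3.7
tcp_pos: [448.6, -142.6, 184.0]
tool_rot: [-0.0, 0.593, 0.805, -0.002]
contact_force: [0.4, -0.2, 0.6]
width: 0.8
grasp_force: 0.0
```

>>> jog_arm([
  [[0,0,0.33],[0,0,-0.1047],0],
  [[0,0,0.33],[0,0,-0.1047],0],
  [[0,0,0.33],[0,0,-0.1047],0],
  [[0,0,0.33],[0,0,-0.1047],0],
  [[0,0,0.33],[0,0,-0.1047],0],
])

```text
t: 4.2
tcp_pos: [448.8, -142.7, 167.5]
tool_rot: [-0.0, 0.364, 0.931, -0.002]
contact_force: [-0.7, -0.3, -0.1]
width: 0.5
grasp_force: 0.0
```

>>> jog_arm([
  [[0,0,0.33],[0,0,-0.1047],0],
  [[0,0,0.33],[0,0,-0.1047],0],
  [[0,0,0.33],[0,0,-0.1047],0],
  [[0,0,0.33],[0,0,-0.1047],0],
  [[0,0,0.33],[0,0,-0.1047],0],
])

```text
t: 4.7
tcp_pos: [449.0, -142.8, 151.1]
tool_rot: [-0.001, 0.111, 0.994, -0.001]
contact_force: [-0.7, -1.1, -0.3]
width: 0.3
grasp_force: 0.0
```

Run:
```python
from h import *
p,R,s=cur(); t=np.array([459.3,-144.6,0])-9.5*bx
print(p,R.as_matrix().round(3),s['joint_positions'].round(2),s['contact_force'])
plan(p,R,t+[0,0,72],down(76.8),5)
```

```text
[ 448.98829533 -142.80406581  151.058268  ] [[-0.975  0.22  -0.001]
 [ 0.22   0.975 -0.003]
 [ 0.001 -0.003 -1.   ]] [ 0.2   0.68  0.02  2.12 -0.03  0.34  1.58] [-0.72927033 -1.14855773 -0.32773222]
5 rows d(cm) [-0.02, 0.015, 1.581] w [-0.0006, -0.0002, 0.0016] |d| 1.5811976473546878 deg 0.09857538636005828
mid [ 449. -143.  119.] end [ 450.1 -142.4   72. ] tilt/rot err 0.01
```

>>> jog_arm([
  [[-0.02,0.01,1.58],[0,0,0.0016],0],
  [[-0.02,0.02,1.58],[0,0,0.0016],0],
  [[-0.02,0.01,1.58],[0,0,0.0016],0],
  [[-0.02,0.02,1.58],[0,0,0.0016],0],
  [[-0.02,0.01,1.58],[0,0,0.0016],0],
])

```text
t: 5.2
tcp_pos: [450.4, -142.0, 71.6]
tool_rot: [-0.0, 0.117, 0.993, -0.001]
contact_force: [0.2, -0.0, -1.1]
width: 0.5
grasp_force: 0.0
```

Run:
```python
from h import *
p,R,s=cur(); print(p,s['contact_force']); M=R.as_matrix()
w=snap('wrist','w2'); a=snap('scene','s2')
print('far edge->',proj(w,p+17*M[:,2]-9*M[:,0]),proj(a,p+17*M[:,2]-9*M[:,0]),'tare->',proj(w,[459.3,-144.6,46]),proj(a,[459.3,-144.6,46]))
b=lambda f:cv2.imread(f'pics/{f}.png')
cv2.imwrite('pics/m3.png',np.vstack([cv2.resize(b('w2')[150:350,200:440],(480,300)),cv2.resize(b('s2')[205:305,290:450],(480,300),interpolation=cv2.INTER_CUBIC)]))
```

```text
[ 450.35491635 -141.97430154   71.56638517] [ 0.19551405 -0.01496721 -1.08765025]
far edge-> [324.92017527 267.89795617] [334.60413138 248.69915082] tare-> [324.18189358 261.31537522] [334.7895148  251.66753169]
```

View pics/m3.png

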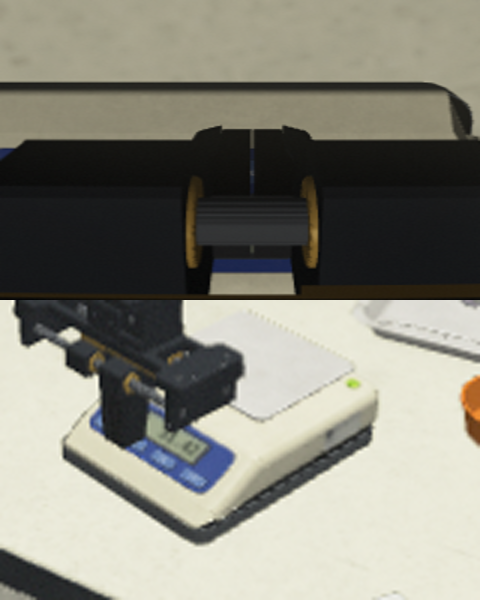

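The fingertip hovers right over the second key (lower crop (122,445); the third and fourth keys stay visible). Now I lower it slowly.

>>> jog_arm([
  [[0,0,0.3],[0,0,0],0],
  [[0,0,0.2],[0,0,0],0],
  [[0,0,0.1],[0,0,0],0],
  [[0,0,0.1],[0,0,0],0],
  [[0,0,0],[0,0,0],0],
])

```text
t: 5.8
tcp_pos: [450.6, -141.9, 65.3]
tool_rot: [0.0, 0.117, 0.993, -0.0]
contact_force: [-0.2, 0.3, 0.1]
width: 0.4
grasp_force: 0.0
```

>>> jog_arm([
  [[0,0,0.1],[0,0,0],0],
  [[0,0,0],[0,0,0],0],
])

```text
t: 6.0
tcp_pos: [450.6, -141.8, 64.1]
tool_rot: [-0.0, 0.117, 0.993, -0.0]
contact_force: [1.4, 1.3, 0.0]
width: 0.3
grasp_force: 0.0
```

>>> jog_arm([
  [[0,0,0.1],[0,0,0],0],
  [[0,0,0],[0,0,0],0],
])

```text
t: 6.2
tcp_pos: [450.5, -141.8, 63.0]
tool_rot: [-0.0, 0.117, 0.993, -0.0]
contact_force: [0.1, 0.7, -0.5]
width: 0.5
grasp_force: 0.0
```

>>> jog_arm([
  [[0,0,0.1],[0,0,0],0],
  [[0,0,0],[0,0,0],0],
])

```text
t: 6.4
tcp_pos: [450.6, -141.8, 62.0]
tool_rot: [-0.0, 0.117, 0.993, -0.0]
contact_force: [-0.3, 0.2, 0.3]
width: 0.5
grasp_force: 0.1
```

>>> jog_arm([
  [[0,0,0.1],[0,0,0],0],
  [[0,0,0],[0,0,0],0],
])

```text
t: 6.6
tcp_pos: [450.6, -141.8, 61.0]
tool_rot: [-0.0, 0.117, 0.993, -0.0]
contact_force: [-0.2, 0.6, 0.6]
width: 0.3
grasp_force: 0.1
```

>>> jog_arm([
  [[0,0,0.05],[0,0,0],0],
  [[0,0,0],[0,0,0],0],
])

```text
t: 6.8
tcp_pos: [450.6, -141.9, 60.6]
tool_rot: [0.0, 0.117, 0.993, -0.0]
contact_force: [0.2, -0.0, 2.7]
width: 0.4
grasp_force: 0.8
```

>>> jog_arm([
  [[0,0,0.05],[0,0,0],0],
  [[0,0,0],[0,0,0],0],
])

```text
t: 7.0
tcp_pos: [450.7, -141.9, 60.4]
tool_rot: [0.0, 0.117, 0.993, -0.0]
contact_force: [-0.1, 0.4, 4.9]
width: 0.5
grasp_force: 2.3
```

>>> jog_arm([
  [[0,0,0.05],[0,0,0],0],
  [[0,0,0],[0,0,0],0],
])

```text
t: 7.2
tcp_pos: [450.8, -141.9, 60.2]
tool_rot: [0.0, 0.117, 0.993, -0.0]
contact_force: [-0.4, 1.1, 9.0]
width: 0.4
grasp_force: 4.0
```

>>> jog_arm([
  [[0,0,0.05],[0,0,0],0],
  [[0,0,0],[0,0,0],0],
  [[0,0,-0.5],[0,0,0],0],
  [[0,0,-4],[0,0,0],0],
  [[0,0,-4.5],[0,0,0],0],
])

```text
t: 7.7
tcp_pos: [449.4, -141.4, 149.0]
tool_rot: [-0.002, 0.117, 0.993, -0.0]
contact_force: [0.3, 0.2, -0.3]
width: 0.3
grasp_force: 0.0
```

>>> jog_arm([
  [[0,0,-4],[0,0,0],5],
  [[0,0,-4],[0,0,0],5],
])

```text
t: 7.9
tcp_pos: [450.0, -141.6, 230.7]
tool_rot: [-0.0, 0.117, 0.993, -0.0]
contact_force: [0.7, -0.9, -0.3]
width: 14.3
grasp_force: 0.0
```

Run:
```python
from h import *
a=load('scene0')['frame'].astype(int); s=snap('scene','s3')
for f,n in ((np.array(s['frame']).astype(int),'after'),(load('s1')['frame'].astype(int),'s1')):
    d=np.abs(f-a).sum(2)[235:275,315:372]
    print(n,d.max(),[(int(y)+235,int(x)+315,int(d[y,x])) for y,x in np.argwhere(d>40)][:40])
for k,off in enumerate((48,16,-16,-48)): # keys along balance y from left
    by=np.array([-bx[1],bx[0],0]); X=np.array([459.3,-144.6,46])+(off-16)*by; print(k+1,proj(s,X))
p,R,st=cur();print(p,R.as_matrix().round(3),st['width'],st['joint_positions'].round(2))
plan(p,R,np.array([456.5,369.5,230]),down(45),14)
```

```text
after 108 [(242, 346, 43), (250, 330, 54), (250, 331, 84), (251, 330, 55), (251, 336, 105), (252, 332, 79), (252, 334, 43), (252, 338, 42), (253, 333, 71), (253, 334, 47), (253, 335, 46), (253, 338, 94), (254, 335, 76), (254, 337, 108), (254, 338, 54)]
s1 42 [(270, 366, 42)]
1 [325.7387032  246.10138786]
2 [334.7895148  251.66753169]
3 [344.15561519 257.42089763]
4 [353.84913074 263.36818856]
[ 452.90744846 -142.56616557  235.86177369] [[-0.972  0.233  0.009]
 [ 0.233  0.973 -0.003]
 [-0.009 -0.001 -1.   ]] 18.260539096451918 [ 0.18  0.53  0.04  2.04 -0.04  0.56  1.58]
14 rows d(cm) [1.722, 3.279, 0.035] w [0.0001, 0.0007, 0.0393] |d| 3.7038290997290897 deg 2.2520885823396566
mid [419. 114. 233.] end [456.5 369.4 230. ] tilt/rot err 0.05
```

The picture difference lies only at the tare key (330–338, 250–254), so the key has gone in. On to the vial.

>>> jog_arm([
  [[1.72,3.28,0.03],[0,0.0007,0.0393],6],
  [[1.72,3.28,0.03],[0,0.0007,0.0393],6],
  [[1.72,3.28,0.03],[0,0.0007,0.0393],6],
  [[1.72,3.28,0.03],[0,0.0007,0.0393],6],
  [[1.72,3.28,0.03],[0,0.0007,0.0393],6],
])

```text
t: 8.45
tcp_pos: [418.5, 41.7, 227.4]
tool_rot: [-0.002, 0.215, 0.977, -0.0]
contact_force: [0.6, 0.5, 0.2]
width: 58.5
grasp_force: 0.0
```

>>> jog_arm([
  [[1.72,3.28,0.03],[0,0.0007,0.0393],6],
  [[1.72,3.28,0.03],[0,0.0007,0.0393],6],
  [[1.72,3.28,0.03],[0,0.0007,0.0393],6],
  [[1.72,3.28,0.03],[0,0.0007,0.0393],6],
  [[1.72,3.28,0.03],[0,0.0007,0.0393],6],
])

```text
t: 8.95
tcp_pos: [423.6, 226.8, 226.0]
tool_rot: [-0.004, 0.309, 0.951, -0.0]
contact_force: [1.1, -0.4, -0.4]
width: 59.9
grasp_force: 0.0
```

>>> jog_arm([
  [[1.72,3.28,0.03],[0,0.0007,0.0393],6],
  [[1.72,3.28,0.03],[0,0.0007,0.0393],6],
  [[1.72,3.28,0.03],[0,0.0007,0.0393],6],
  [[1.72,3.28,0.03],[0,0.0007,0.0393],6],
  [[0,0,0],[0,0,0],6],
])

```text
t: 9.45
tcp_pos: [453.5, 376.5, 224.3]
tool_rot: [-0.005, 0.379, 0.925, 0.002]
contact_force: [-0.4, 0.5, -0.5]
width: 59.9
grasp_force: 0.0
```

Run:
```python
from h import *
p,R,st=cur();print(p,R.as_matrix().round(3),st['width'],st['joint_positions'].round(2))
w=snap('wrist','w4')
print('cap',proj(w,[456.4,369.5,58]),'base',proj(w,[456.4,369.5,0]),'tip',proj(w,p+17*R.as_matrix()[:,2]))
plan(p,R,np.array([456.5,369.5,100]),down(45),5)
```

```text
[453.52291187 376.50793135 224.33222567] [[-0.712  0.702 -0.008]
 [ 0.702  0.712  0.008]
 [ 0.011 -0.    -1.   ]] 59.881087830028896 [-0.95  0.7   0.33  1.73 -0.32  0.77  0.33]
cap [322.41335715 199.00461252] base [322.93419048 187.58826889] tip [324.9970809  252.71455828]
5 rows d(cm) [-0.158, -0.057, 2.486] w [-0.0, -0.0022, 0.0015] |d| 2.4916679152728203 deg 0.1525617809989883
mid [455. 374. 175.] end [456.5 369.5 100. ] tilt/rot err 0.01
```

View pics/w4.png

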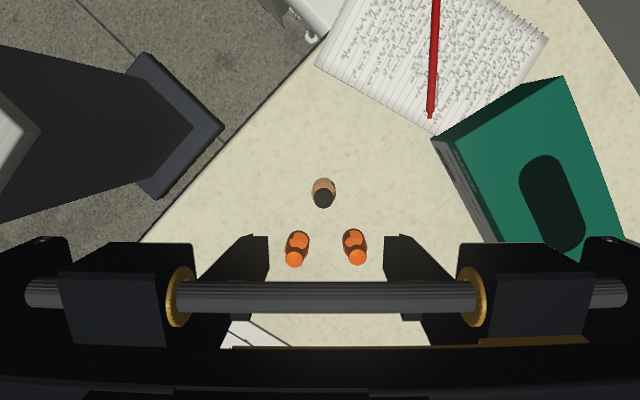

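The view shows the vial's cap at (323,198), within 1 px of the prediction, and the orange ones at (295,258) and (357,256), clear of the fingers' path. I descend.

>>> jog_arm([
  [[-0.16,-0.06,2.49],[0,-0.0022,0.0015],6],
  [[-0.16,-0.06,2.49],[0,-0.0022,0.0015],6],
  [[-0.16,-0.06,2.49],[0,-0.0022,0.0015],6],
  [[-0.16,-0.06,2.49],[0,-0.0022,0.0015],6],
  [[-0.16,-0.06,2.49],[0,-0.0022,0.0015],6],
])

```text
t: 10.0
tcp_pos: [456.7, 360.5, 99.8]
tool_rot: [0.0, 0.386, 0.922, -0.003]
contact_force: [0.5, 0.5, -0.2]
width: 60.2
grasp_force: 0.0
```

Run:
```python
from h import *
p,R,st=cur();print(p,R.as_matrix().round(3))
plan(p,R,np.array([456.5,369.5,27]),down(45),5)
```

```text
[456.731366   360.49769611  99.83179168] [[-0.701  0.713 -0.002]
 [ 0.713  0.701 -0.005]
 [-0.003 -0.005 -1.   ]]
5 rows d(cm) [0.134, 0.128, 1.456] w [-0.001, 0.0005, -0.0016] |d| 1.4677452094965255 deg 0.11183689996394187
mid [457. 364.  71.] end [456.5 369.5  27. ] tilt/rot err 0.02
```

>>> jog_arm([
  [[0.64,0.6,0],[-0.005,0.002,-0.008],6],
  [[0,0,0],[0,0,0],6],
  [[0,0,0],[0,0,0],6],
  [[0,0,0],[0,0,0],6],
])

```text
t: 10.4
tcp_pos: [457.4, 371.7, 102.1]
tool_rot: [0.001, 0.382, 0.924, 0.002]
contact_force: [1.0, -0.7, -0.3]
width: 60.0
grasp_force: 0.0
```

Run:
```python
from h import *
p,R,st=cur();print(p,R.as_matrix().round(3))
plan(p,R,np.array([456.5,369.5,27]),down(45),5)
```

```text
[457.37506394 371.69640946 102.11858522] [[-0.708  0.706  0.003]
 [ 0.706  0.708  0.003]
 [-0.     0.004 -1.   ]]
5 rows d(cm) [-0.018, -0.047, 1.502] w [0.0008, 0.0001, 0.0003] |d| 1.5028429725024501 deg 0.04928769318002914
mid [457. 371.  72.] end [456.5 369.5  27. ] tilt/rot err 0.02
```

>>> jog_arm([
  [[-0.02,-0.05,1.5],[0,0,0],6],
  [[-0.02,-0.05,1.5],[0,0,0],6],
  [[-0.02,-0.05,0],[0,0,0],6],
  [[0,0,0],[0,0,0],6],
])

```text
t: 10.8
tcp_pos: [456.0, 369.6, 70.6]
tool_rot: [0.0, 0.382, 0.924, 0.0]
contact_force: [0.4, 1.0, -0.3]
width: 60.2
grasp_force: 0.0
```

>>> jog_arm([
  [[0,0,1.5],[0,0,0],6],
  [[0,0,1.5],[0,0,0],6],
  [[0,0,1.3],[0,0,0],6],
  [[0,0,0],[0,0,0],6],
  [[0,0,0],[0,0,0],6],
])

```text
t: 11.3
tcp_pos: [456.0, 369.7, 27.1]
tool_rot: [0.0, 0.382, 0.924, 0.0]
contact_force: [0.3, -0.1, 0.8]
width: 60.0
grasp_force: 0.0
```

>>> jog_arm([
  [[0,0,0],[0,0,0],2],
  [[0,0,0],[0,0,0],2],
  [[0,0,0],[0,0,0],2],
  [[0,0,0],[0,0,0],2],
  [[0,0,0],[0,0,0],2],
], grip_force=15)

```text
t: 11.8
tcp_pos: [456.3, 370.1, 28.0]
tool_rot: [0.0, 0.382, 0.924, 0.001]
contact_force: [0.7, -0.6, 1.8]
width: 25.9
grasp_force: 15.0
```

Gripped at 25.9 mm (the vial is 27). I lift.

>>> jog_arm([
  [[0,0,-1],[0,0,0],2],
  [[0,0,-2],[0,0,0],2],
  [[0,0,-4],[0,0,0],2],
  [[0,0,-4],[0,0,0],2],
  [[0,0,-4],[0,0,0],2],
])

```text
t: 12.3
tcp_pos: [455.7, 369.5, 179.8]
tool_rot: [0.0, 0.382, 0.924, 0.001]
contact_force: [-0.4, -0.1, -0.3]
width: 26.3
grasp_force: 15.0
```

>>> jog_arm([
  [[0,0,-4],[0,0,0],2],
  [[0,0,-2],[0,0,0],2],
  [[0,0,0],[0,0,0],2],
  [[0,0,0],[0,0,0],2],
  [[0,0,0],[0,0,0],2],
])

```text
t: 12.8
tcp_pos: [454.9, 369.2, 236.4]
tool_rot: [-0.0, 0.382, 0.924, -0.0]
contact_force: [0.8, 0.4, -1.2]
width: 26.1
grasp_force: 15.0
```

Run:
```python
from h import *
p,R,st=cur();print(p,R.as_matrix().round(3),st['width'],st['grasp_force'],st['contact_force'])
p,R=plan(p,R,np.array([510,137,240]),down(20),10)
p,R=plan(p,R,np.array([571.5,-187,240]),down(-15),14)
s=snap('scene','s5');snap('top','t5')
```

```text
[454.91120599 369.22683615 236.36813213] [[-0.708  0.706 -0.001]
 [ 0.706  0.708 -0.001]
 [ 0.    -0.001 -1.   ]] 26.06491355592557 14.999996620390448 [ 0.82963611  0.44060469 -1.24237862]
10 rows d(cm) [-2.254, -0.84, -0.036] w [-0.0001, -0.0, 0.0438] |d| 2.405704054949403 deg 2.5095616832785823
mid [495. 256. 238.] end [510. 137. 240.] tilt/rot err 0.03
14 rows d(cm) [-2.375, 0.292, -0.0] w [-0.0, -0.0, 0.0436] |d| 2.39288298919943 deg 2.498095986770389
mid [566. -20. 240.] end [ 571.6 -187.   239.9] tilt/rot err 0.02
```

>>> jog_arm([
  [[-2.25,-0.84,-0.04],[0,0,0.0438],2],
  [[-2.25,-0.84,-0.04],[0,0,0.0438],2],
  [[-2.25,-0.84,-0.04],[0,0,0.0438],2],
  [[-2.25,-0.84,-0.04],[0,0,0.0438],2],
  [[-2.25,-0.84,-0.04],[0,0,0.0438],2],
])

```text
t: 13.4
tcp_pos: [496.0, 255.6, 238.6]
tool_rot: [-0.0, 0.482, 0.876, 0.0]
contact_force: [0.3, -0.1, -0.6]
width: 25.7
grasp_force: 15.0
```

>>> jog_arm([
  [[-2.25,-0.84,-0.04],[0,0,0.0438],2],
  [[-2.25,-0.84,-0.04],[0,0,0.0438],2],
  [[-2.25,-0.84,-0.04],[0,0,0.0438],2],
  [[-2.25,-0.84,-0.04],[0,0,0.0438],2],
  [[-2.25,-0.84,-0.04],[0,0,0.0438],2],
])

```text
t: 13.9
tcp_pos: [510.5, 136.7, 240.6]
tool_rot: [-0.0, 0.575, 0.818, 0.0]
contact_force: [1.1, -0.2, -0.6]
width: 25.7
grasp_force: 15.0
```

>>> jog_arm([
  [[-2.38,0.29,0],[0,0,0.0436],2],
  [[-2.38,0.29,0],[0,0,0.0436],2],
  [[-2.38,0.29,0],[0,0,0.0436],2],
  [[-2.38,0.29,0],[0,0,0.0436],2],
  [[-2.38,0.29,0],[0,0,0.0436],2],
])

```text
t: 14.4
tcp_pos: [555.4, 25.9, 240.4]
tool_rot: [-0.001, 0.66, 0.751, 0.0]
contact_force: [0.4, -0.6, -0.6]
width: 26.2
grasp_force: 15.0
```

>>> jog_arm([
  [[-2.38,0.29,0],[0,0,0.0436],2],
  [[-2.38,0.29,0],[0,0,0.0436],2],
  [[-2.38,0.29,0],[0,0,0.0436],2],
  [[-2.38,0.29,0],[0,0,0.0436],2],
  [[-2.38,0.29,0],[0,0,0.0436],2],
])

```text
t: 14.9
tcp_pos: [574.8, -92.0, 240.1]
tool_rot: [-0.001, 0.738, 0.675, 0.0]
contact_force: [-0.3, -0.1, -0.3]
width: 26.1
grasp_force: 15.0
```

>>> jog_arm([
  [[-2.38,0.29,0],[0,0,0.0436],2],
  [[-2.38,0.29,0],[0,0,0.0436],2],
  [[-2.38,0.29,0],[0,0,0.0436],2],
  [[-2.38,0.29,0],[0,0,0.0436],2],
  [[0,0,0],[0,0,0],2],
])

```text
t: 15.4
tcp_pos: [570.5, -191.4, 240.5]
tool_rot: [0.001, 0.795, 0.606, -0.001]
contact_force: [0.4, 0.6, -0.2]
width: 26.3
grasp_force: 15.0
```

>>> jog_arm([
  [[0,0,0],[0,0,0],2],
  [[0,0,0],[0,0,0],2],
  [[0,0,0],[0,0,0],2],
])

```text
t: 15.7
tcp_pos: [572.3, -185.2, 240.8]
tool_rot: [-0.001, 0.793, 0.61, 0.001]
contact_force: [0.6, -0.1, 1.0]
width: 26.1
grasp_force: 15.0
```

Run:
```python
from h import *
p,R,st=cur();print(p,R.as_matrix().round(3),st['width'],st['grasp_force'],st['joint_positions'].round(2))
plan(p,R,np.array([571.5,-187,140]),down(-15),5)
s=snap('scene','s6')
f=np.array(s['frame'])
print('vial bottom pred',proj(s,p-[0,0,27.5]),'top',proj(s,p+[0,0,30]))
u,v=proj(s,p-[0,0,27.5]).astype(int)
cv2.imwrite('pics/m6.png',cv2.resize(f[v-70:v+50,u-80:u+80,::-1],(800,600),interpolation=cv2.INTER_CUBIC));print(u,v)
```

```text
[ 572.3403322  -185.17244564  240.75428545] [[ 0.256  0.967  0.001]
 [ 0.967 -0.256  0.003]
 [ 0.003  0.    -1.   ]] 26.11950895098803 14.99990707525285 [-0.07  0.74  0.56  1.68 -0.49  0.87  0.44]
5 rows d(cm) [-0.043, -0.007, 2.015] w [0.0, -0.0005, 0.0005] |d| 2.015470912714942 deg 0.040514234227069776
mid [ 572. -186.  200.] end [ 571.5 -187.   140. ] tilt/rot err 0.01
vial bottom pred [376.18396798 175.98757185] top [377.41999215 153.58251159]
376 175
```

View pics/m6.png

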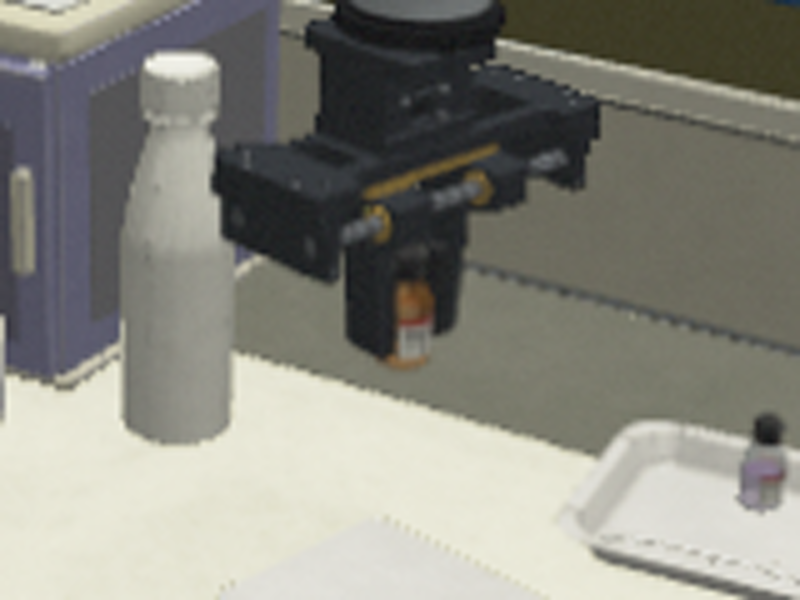

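The vial hangs upright in the fingers; its bottom edge at (377,178.6) full-frame agrees with the prediction. So its underside is 27.5 mm below the TCP. I lower to TCP z ≈ 117.

>>> jog_arm([
  [[-0.04,0,2.5],[0,0,0],2],
  [[-0.04,0,2.5],[0,0,0],2],
  [[-0.04,0,2],[0,0,0],2],
  [[-0.04,0,1.5],[0,-0.002,0],2],
  [[-0.04,0,1],[0,0,0],2],
])

```text
t: 16.25
tcp_pos: [571.5, -187.6, 145.0]
tool_rot: [-0.0, 0.793, 0.609, -0.0]
contact_force: [-0.3, 0.3, -1.3]
width: 26.1
grasp_force: 15.0
```

>>> jog_arm([
  [[0,0,1],[0,0,0],2],
  [[0,0,0.6],[0,0,0],2],
  [[0,0,0.4],[0,0,0],2],
  [[0,0,0],[0,0,0],2],
  [[0,0,0],[0,0,0],2],
])

```text
t: 16.75
tcp_pos: [571.9, -188.9, 126.6]
tool_rot: [0.001, 0.793, 0.609, 0.0]
contact_force: [0.1, -0.1, -0.3]
width: 25.8
grasp_force: 15.0
```

>>> jog_arm([
  [[0.15,0,0.4],[0,0,0],2],
  [[0,0,0.4],[0,0,0],2],
  [[0,0,0.1],[0,0,0],2],
  [[0,0,0],[0,0,0],2],
  [[0,0,0],[0,0,0],2],
])

```text
t: 17.25
tcp_pos: [572.1, -187.4, 117.2]
tool_rot: [0.001, 0.793, 0.609, 0.0]
contact_force: [0.3, 0.0, -0.9]
width: 26.4
grasp_force: 15.0
```

Run:
```python
from h import *
p,R,st=cur();print(p,R.as_matrix()[:,2].round(3),st['width'],st['grasp_force'],st['contact_force'])
s=snap('scene','s7');f=np.array(s['frame'])
u,v=proj(s,p-[0,0,27.5]);print(u,v,'pan centre px',proj(s,[571.5,-187,78])); u,v=int(u),int(v)
cv2.imwrite('pics/m7.png',cv2.resize(f[v-60:v+60,u-80:u+80,::-1],(800,600),interpolation=cv2.INTER_CUBIC))
```

```text
[ 572.07839992 -187.38205441  117.17779224] [ 0.001 -0.001 -1.   ] 26.376287908310832 14.999963674490573 [ 0.26027146  0.04585906 -0.88485041]
374.33875126900523 221.0549843038908 pan centre px [373.85089962 225.11313485]
```

View pics/m7.png

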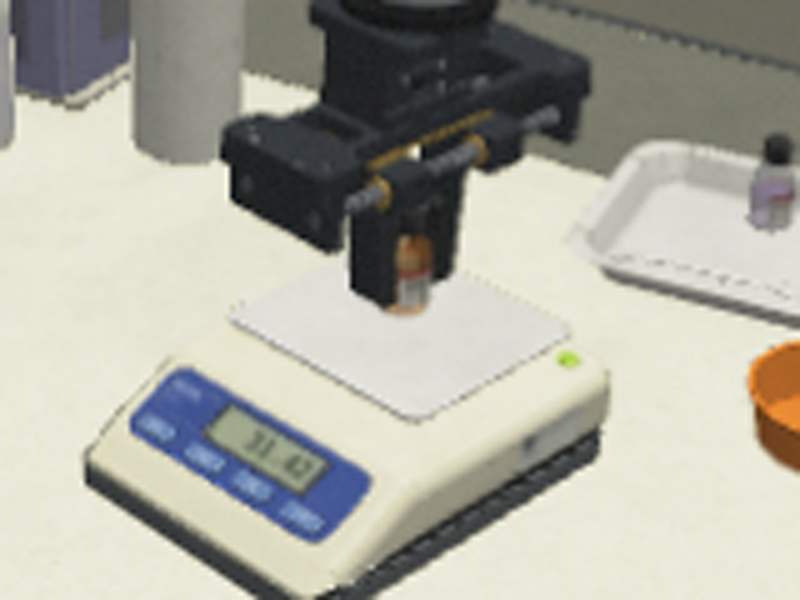

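The vial hangs upright over the middle of the pan: its base is at crop (405,312) and the pan centre at about (405,325). Everything is still, so I hand in.

```bash
python3 -c "
from rig import manip
print(manip.hand_in())"
```

```text
the job is handed in; nothing more can be done
None
```

I pressed the tare button, carried the brown vial over the rack and handed in with it held upright about 11 mm above the middle of the balance pan; the hand-in returned no verdict.

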